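# Set out the spice row beside the counter scale

## Robot

A 6-joint arm with a two-finger parallel gripper is mounted at the origin on the work surface. World frame = base frame: x ahead of the robot, y to its left, z up, the work surface at z = 0. Lengths are in m, angles in rad, forces in N, time in s.
With the tool pointing down it reaches from about 0.325 to 0.775 m from the base axis. Payload 5.5 kg.
Tool frame: the origin (TCP) lies at the very end of the fingers, on their centre line; the grasp point (between the pads) lies env.hold_point_z behind it (env.hold_point_z is the distance from the TCP to the grasp point, in m); z points along the fingers, y is the line along which they close (so a half turn about z gives the same grasp; the last joint's range is limited). The gripper opens to 88 mm and grips with 3 to 60 N. Pads are 20 mm wide; open, the fingers measure 115 mm over their backs; the gripper's body (75 mm by 178 mm) begins 61 mm behind the grasp point.
Start: joints at [1.275, 0.091, 1.231, -0, 1.82, -0.057], TCP at [0.142, 0.583, 0.223] pointing down, gripper open.
Joint ranges: [-2.87, 2.87], [-0.86, 2.18], [0.17, 2.46], [-1.51, 4.65], [0.06, 2.69], [-2.65, 2.65]. Speed limits (rad/s): [2.57, 2.57, 3.01, 3.14, 3.14, 3.14].

## Interface

Orientations are given as a unit quaternion [x, y, z, w].
In Python, from rig import env gives the robot as it stands.
- The arm moves only by the shell command python3 -m creep 'ROWS' [FORCE]. ROWS is a JSON object of lists of equal length, an entry for each row: "delta_pos": the shift along the tool's x, y, z normalised to -1 to 1, where 1 is 0.03 m, a list of three; "rotation": the turn, a rotation vector about the tool's x, y, z normalised to -1 to 1, where 1 is 6 degrees, a list of three; "fingers": the gripper command: -1 is fully open, 1 is shut, values between are in proportion. In form: {"delta_pos": [[tx, ty, tz], ...], "rotation": [[wx, wy, wz], ...], "fingers": [fingers, ...]}. A call has exactly 8 rows; each row shifts and turns the commanded pose from where the row before left it, along the tool's axes as they then stand; what a row does not reach is not made up. A row lasts 1/12 s, in which the tool goes at most 41.7 mm and 7.16 degrees, less where a joint would pass 70% of its speed; a pose out of reach is approached as far as the arm can. A call with a number of a shift or a turn outside -1 to 1 is refused whole. A call with a gripper value outside its range is refused whole. The fingers move at their own pace and stop on an object; FORCE is the grip in N (left out, the last holds). Time passes only in rows, so rows that do not move let the fingers close, or fill a call up. It gives the time, the measured TCP pose, the force, the opening and the grip force at its end, in the units of the state.
- env.get_obs(): the state, without advancing time (a new reading comes with each control period).
- env.capture(name): name is "scene" or "top" or "wrist"; returns (picture, depth): 400x640x3 uint8, red, green, blue; 400x640 float32, m along the optical axis (not along the pixel's ray), 0 where there is no reading.
- env.camera_params(name): a dict with "camera_matrix" (3x3 intrinsics, pixels), "R" (3x3) and "t" (3): a world point X has camera coordinates R X + t. Camera axes: x right, y down, z forward; pixel columns grow to the right and rows downward; lengths in m; the calibration is good to about 2 mm. The wrist camera is an equidistant fisheye: a pixel r from the principal point sees the ray r / f radians off the axis. A picture is of the moment at which its call begins: read the wrist's pose just before it. camera_params takes no time and is no camera call; for the wrist camera it gives the pose at the moment of the call.
- env.finish_job(): hands the job in; it is judged then, once.
The state is a dict: "time_s": time; "q": joint angles; "joint_vel": joint speeds; "effort": joint torques, N m; "eef_pos": TCP position; "orientation": TCP orientation; "ft_force": force on the tool from outside, world axes, zero at the start; "torque": the same for the moment, N m; "grip_width": finger opening in m; "gripper_force": force on a finger pad.
Only numpy, scipy, OpenCV 4.12 (cv2) and the standard library are available. Lean on these libraries where they do the work, as an engineer would, in place of code of your own. Each camera call takes 0.05 s, during which the arm holds its last target. There are 200 camera calls.

## Task

Set out the display row on the wooden board, each piece upright and centred on its own cork mat: the wide clay jar on the mat next to the scale, the narrow clay jar on the mat at the other end, and the metal can between the two jars. Close each jar with the wooden lid that fits its mouth, pushed fully home. Do not tip the jars or the can over, and do not shift the egg carton.

Things in the scene. Friction and masses are not known exactly. Their poses are not given: they have to be found in the camera images.
- jar_wide: Wide, low, open round terracotta jar, straight sides: 64 mm outside diameter, 80 mm tall, 4 mm wall (mouth 56 mm across), stands empty and upright on the counter. Loose, about 0.2 kg. Origin: centre of its underside; z up its axis, rim at z = 80 mm.
- jar_narrow: Narrow, taller, open round terracotta jar, straight sides: 54 mm outside diameter, 100 mm tall, 4 mm wall (mouth 46 mm across), stands empty and upright on the counter. Loose, about 0.2 kg. Origin: centre of its underside; z up its axis, rim at z = 100 mm.
- can: Closed metal food can with a plain paper band, 55 mm diameter, 85 mm tall, stands upright on the counter. Loose, about 0.25 kg. Origin: centre of its underside; z up its axis.
- lid_wide: Larger wooden lid, knob up on the counter. From below: round plug 52.4 mm diameter and 10 mm high that enters the wide jar's mouth; flange 62 mm diameter and 6 mm thick that rests on the rim; round knob 22 mm diameter and 24 mm high. 40 mm tall in all. Loose, about 50 g. Origin: centre of the plug's underside, so a seated lid's origin lies 10 mm below the rim; z up.
- lid_narrow: Smaller wooden lid, knob up on the counter. From below: round plug 42.4 mm diameter and 10 mm high that enters the narrow jar's mouth; flange 52 mm diameter and 6 mm thick that rests on the rim; round knob 22 mm diameter and 24 mm high. 40 mm tall in all. Loose, about 40 g. Origin: centre of the plug's underside, so a seated lid's origin lies 10 mm below the rim; z up.
- mat_a: One of three alike round cork mats, 84 mm diameter, 3 mm thick, fixed in a row 115 mm apart on a dark wooden board (370 x 110 mm, 12 mm thick). Which of the three lies where in the row varies. Origin: centre of its underside, on the board's top; the mat's top is 3 mm above it, 15 mm above the counter.
- mat_b: One of three alike round cork mats, 84 mm diameter, 3 mm thick, fixed in a row 115 mm apart on a dark wooden board (370 x 110 mm, 12 mm thick). Which of the three lies where in the row varies. Origin: centre of its underside, on the board's top; the mat's top is 3 mm above it, 15 mm above the counter.
- mat_c: One of three alike round cork mats, 84 mm diameter, 3 mm thick, fixed in a row 115 mm apart on a dark wooden board (370 x 110 mm, 12 mm thick). Which of the three lies where in the row varies. Origin: centre of its underside, on the board's top; the mat's top is 3 mm above it, 15 mm above the counter.
- scale: Grey counter scale with a flat steel platter, 150 mm (x) by 170 mm (y), 46 mm tall, fixed, standing beyond one end of the row of mats, to the left or the right. It is the landmark only; nothing goes on it. Origin: centre of its underside, about 175 mm from the mat next to it.
- eggs: Bystander: open cardboard carton of six brown eggs, 150 x 100 mm, 67 mm tall, loose, beyond the other end of the row from the scale. Origin: centre of its underside. Leave it where it is.
Mind the look-alikes: they are no part of the job. Leave any purple look-alike of the lid_wide alone.

How it is judged:
At the end, for the whole second after the job is handed in: Wide jar on the mat nearest the scale, can on the middle mat, narrow jar on the farthest, each upright within 0.08 rad and 14 mm of the mat's centre; each lid in its own jar, within 6 mm of centre, 3 mm above to 4 mm below home, tilt under 0.1 rad; all released and at rest (((horizontal distance between jar_wide and mat_a below 0.014 m and z of jar_wide in the frame of mat_a below 0.006 m) or (horizontal distance between jar_wide and mat_b below 0.014 m and z of jar_wide in the frame of mat_b below 0.006 m) or (horizontal distance between jar_wide and mat_c below 0.014 m and z of jar_wide in the frame of mat_c below 0.006 m)) and angle between each of jar_wide, can, jar_narrow's own z axis and vertical below 0.08 rad and horizontal distance between jar_wide and scale below 0.23 m and ((horizontal distance between can and mat_a below 0.014 m and z of can in the frame of mat_a below 0.006 m) or (horizontal distance between can and mat_b below 0.014 m and z of can in the frame of mat_b below 0.006 m) or (horizontal distance between can and mat_c below 0.014 m and z of can in the frame of mat_c below 0.006 m)) and horizontal distance between can and scale between 0.23 and 0.345 m and ((horizontal distance between jar_narrow and mat_a below 0.014 m and z of jar_narrow in the frame of mat_a below 0.006 m) or (horizontal distance between jar_narrow and mat_b below 0.014 m and z of jar_narrow in the frame of mat_b below 0.006 m) or (horizontal distance between jar_narrow and mat_c below 0.014 m and z of jar_narrow in the frame of mat_c below 0.006 m)) and horizontal distance between jar_narrow and scale above 0.345 m and horizontal distance between lid_wide and jar_wide below 0.006 m and z of lid_wide in the frame of jar_wide between 0.066 and 0.073 m and angle between each of lid_wide, lid_narrow's own z axis and vertical below 0.1 rad and horizontal distance between lid_narrow and jar_narrow below 0.006 m and z of lid_narrow in the frame of jar_narrow between 0.086 and 0.093 m and linear speed of each of jar_wide, jar_narrow, can, lid_wide, lid_narrow below 0.02 m/s); the robot touches nothing.
It fails at once if the egg carton is shifted by more than 20 mm (distance of eggs from where it was at the start of the episode above 0.02 m).
It fails at once if a jar or the can is tipped over (angle between any of jar_wide, jar_narrow, can's own z axis and vertical above 0.7 rad).
It also fails if it takes over 104 s, if anything falls off the work surface, if the arm or the gripper's body presses on something with over 40 N, if the wrist force passes 120 N, or if a joint passes its speed limit or range.

## Working session

There is one attempt and no reset: what is moved stays moved. The work goes in short steps, Python scripts to look and compute and a shell command to move; the robot and the scene stay as the last step left them, time stands still between calls to the robot, and variables do not carry over. Pictures are saved under pics/ and viewed, at most 14 in all, crops included, and the job is handed in when it is done.

```bash
ls; mkdir -p pics; python3 - <<'E'
from rig import env
import cv2,numpy as np
print(env.hold_point_z); o=env.get_obs(); print(o)
for n in ["top","scene"]:
    p,d=env.capture(n); cv2.imwrite(f"pics/{n}0.png",p[:,:,::-1]); np.savez(f"{n}0.npz",p=p,d=d,**env.camera_params(n))
    c=env.camera_params(n); print(n,c)
E
```

```text
pics
0.0187
{'time_s': 0.0, 'q': array([ 1.27530297e+00,  9.18427348e-02,  1.23187781e+00,  4.96619967e-06,
        1.81978742e+00, -5.67068187e-02]), 'joint_vel': array([-1.12578979e-04, -5.37525524e-04, -1.41893918e-03,  2.08174882e-05,
       -5.41374592e-04, -8.46290978e-04]), 'effort': array([-1.48034516e-03, -4.46448040e+01, -4.06446540e+01,  6.99216267e-02,
        2.94246327e-02, -1.82872991e-04]), 'eef_pos': array([0.14183264, 0.58269292, 0.22152109]), 'orientation': array([ 1.19109160e-01,  9.92880703e-01, -9.42423060e-04, -1.70142809e-04]), 'ft_force': array([ 0.17280941,  0.06534127, -0.5282896 ]), 'torque': array([ 0.02653293,  0.03041013, -0.01333891]), 'gripper_force': 0.0, 'grip_width': 0.08789740045706558}
top {'camera_matrix': array([[461.24074454,   0.        , 322.21314867],
       [  0.        , 461.24074454, 205.62727453],
       [  0.        ,   0.        ,   1.        ]]), 'R': array([[-0.02440552, -0.99921079, -0.03133949],
       [-0.99059818,  0.02839248, -0.13382493],
       [ 0.13460912,  0.02777878, -0.99050933]]), 't': array([0.04744167, 0.53801493, 1.17645335])}
scene {'camera_matrix': array([[485.62002415,   0.        , 318.54903819],
       [  0.        , 485.62002415, 197.18624352],
       [  0.        ,   0.        ,   1.        ]]), 'R': array([[ 0.66339011,  0.74816307,  0.01286775],
       [ 0.48709195, -0.41871853, -0.76643083],
       [-0.56802728,  0.51471041, -0.64219794]]), 't': array([-0.39268834, -0.23460359,  1.4216679 ])}
```

View pics/top0.png

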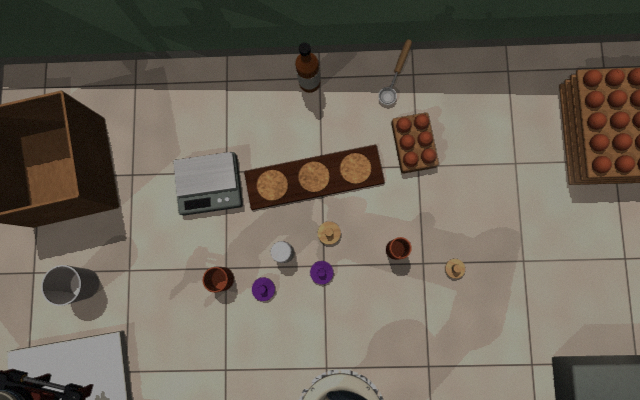

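View pics/scene0.png

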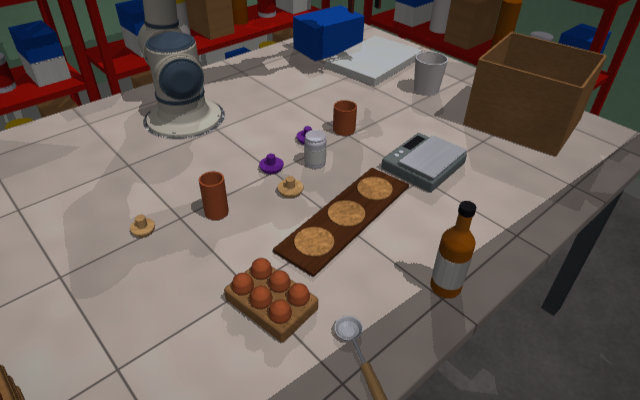

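The objects in the top view:
- Wide jar at (218,279), narrow jar at (399,248) and can at (282,252).
- Plain wooden lids at (329,233), the larger, and (455,269), the smaller. The purple look-alikes at (264,289) and (322,272) are to be left alone.
- Mats at (272,185), (314,177) and (355,168). The scale is on the left at (207,183), and the eggs are on the right.

So the wide jar goes left, the can in the middle and the narrow jar right.

```bash
cat > h.py <<'E'
import numpy as np,cv2
def world(d,c):
    K,R,t=c["camera_matrix"],c["R"],c["t"]
    v,u=np.mgrid[:d.shape[0],:d.shape[1]]
    P=np.stack([(u-K[0,2])/K[0,0]*d,(v-K[1,2])/K[1,1]*d,d],-1)
    return (P-t)@R            # R^T (P-t)
def ray(uv,z,c):
    K,R,t=c["camera_matrix"],c["R"],c["t"]
    a=np.array([(uv[0]-K[0,2])/K[0,0],(uv[1]-K[1,2])/K[1,1],1])@R; o=-R.T@t
    return o+a*(z-o[2])/a[2]
E
python3 - <<'E'
from h import *
for n in ["top","scene"]:
    c=np.load(f"{n}0.npz"); W=world(c["d"],c); hsv=cv2.cvtColor(c["p"],cv2.COLOR_RGB2HSV)
    it={"jar_wide":((218,279),.080),"jar_narrow":((399,248),.1),"can":((282,252),.085),"lid_wide":((329,233),.04),"lid_narrow":((455,269),.04),
        "mat1":((272,185),.015),"mat2":((314,177),.015),"mat3":((355,168),.015)}
    ct=np.load("top0.npz")
    for k,(uv,z) in it.items():
        g=ray(uv,z,ct)
        near=np.hypot(*(W[...,:2]-g[:2]).transpose(2,0,1))<.05
        m=near&(abs(W[...,2]-z)<.006)&(c["d"]>0)
        if k[:3]=="mat": m&=(hsv[...,2]>90)&(hsv[...,1]>60)
        q=W[m][:,:2].astype(np.float32)
        (cx,cy),r=cv2.minEnclosingCircle(q.reshape(-1,1,2)) if len(q)>3 else ((0,0),0)
        s=f"{n} {k} n={len(q)} circ {cx:.4f} {cy:.4f} r={r*1e3:.1f} z={np.median(W[m][:,2]) if len(q) else 0:.4f}"
        if k[:3]=="lid":
            m=near&(abs(W[...,2]-.016)<.005)&(hsv[...,1]>70)
            q=W[m][:,:2].astype(np.float32); (x,y),r=cv2.minEnclosingCircle(q.reshape(-1,1,2)); s+=f" flange {x:.4f} {y:.4f} r={r*1e3:.1f}"
        print(s, "table z",round(float(np.median(W[near][:,2])),4))
c=np.load("top0.npz"); b=cv2.resize(c["p"][210:310,190:480],None,fx=2.7,fy=2.7,interpolation=2); cv2.imwrite("pics/c1.png",b[:,:,::-1])
E
```

```text
top jar_wide n=132 circ 0.3558 0.3053 r=32.3 z=0.0793 table z 0.0044
top jar_narrow n=116 circ 0.4214 -0.1576 r=27.3 z=0.0992 table z 0.002
top can n=320 circ 0.4208 0.1392 r=25.5 z=0.0844 table z 0.0015
top lid_wide n=54 circ 0.4696 0.0179 r=10.8 z=0.0392 flange 0.4698 0.0181 r=31.0 table z 0.0019
top lid_narrow n=58 circ 0.3682 -0.3082 r=11.0 z=0.0395 flange 0.3673 -0.3079 r=26.0 table z 0.0011
top mat1 n=730 circ 0.6043 0.1692 r=42.6 z=0.0146 table z 0.0138
top mat2 n=721 circ 0.6235 0.0555 r=42.3 z=0.0146 table z 0.0138
top mat3 n=732 circ 0.6426 -0.0577 r=42.5 z=0.0148 table z 0.014
scene jar_wide n=116 circ 0.3523 0.3024 r=37.2 z=0.0780 table z 0.037
scene jar_narrow n=169 circ 0.4223 -0.1587 r=28.4 z=0.0985 table z 0.0382
scene can n=204 circ 0.4210 0.1390 r=27.2 z=0.0844 table z 0.0302
scene lid_wide n=56 circ 0.4701 0.0182 r=12.6 z=0.0393 flange 0.4696 0.0167 r=32.1 table z 0.0017
scene lid_narrow n=77 circ 0.3692 -0.3089 r=12.5 z=0.0397 flange 0.3680 -0.3106 r=27.5 table z 0.0012
scene mat1 n=639 circ 0.6023 0.1719 r=46.0 z=0.0144 table z 0.0138
scene mat2 n=760 circ 0.6182 0.0547 r=46.8 z=0.0147 table z 0.0141
scene mat3 n=937 circ 0.6398 -0.0563 r=45.6 z=0.0147 table z 0.0142
```

View pics/c1.png

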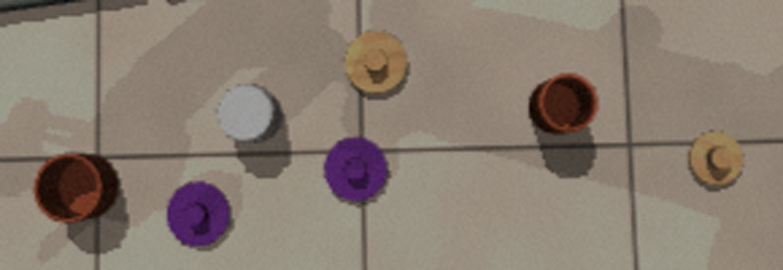

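The crop shows the plain wooden lids at crop pixels (376,63), larger, and (716,158), smaller. The purple pair at (198,213) and (356,170) are not touched. All the fitted radii match the given sizes. I'll turn the tool to the world axes and go above the wide jar.

```bash
python3 -m creep '{"delta_pos":[[0,0,0],[0,0,0],[0,0,0],[-0.65,-0.84,0],[-0.65,-0.84,0],[-0.65,-0.84,0],[-0.65,-0.84,0],[-0.65,-0.84,0]],"rotation":[[0,0,-0.76],[0,0,-0.76],[0,0,-0.76],[0,0,0],[0,0,0],[0,0,0],[0,0,0],[0,0,0]],"fingers":[-1,-1,-1,-1,-1,-1,-1,-1]}' 20
python3 -m creep '{"delta_pos":[[-0.65,-0.84,0],[-0.65,-0.84,0],[-0.65,-0.84,0],[-0.65,-0.84,0],[-0.65,-0.84,0],[-0.65,-0.84,0],[0,0,0],[0,0,0]],"rotation":[[0,0,0],[0,0,0],[0,0,0],[0,0,0],[0,0,0],[0,0,0],[0,0,0],[0,0,0]],"fingers":[-1,-1,-1,-1,-1,-1,-1,-1]}'
```

```text
time_s: 0.77
eef_pos: [0.2399, 0.4556, 0.222]
orientation: [-0.0, 1.0, -0.0, -0.0]
ft_force: [0.6, 0.2, -0.9]
grip_width: 0.0876
gripper_force: 0.0
time_s: 1.43
eef_pos: [0.3571, 0.3047, 0.2223]
orientation: [0.002, 1.0, -0.0, -0.0]
ft_force: [-0.3, 1.9, 0.1]
grip_width: 0.0879
gripper_force: 0.0
```

```bash
python3 -m creep '{"delta_pos":[[0,0,0.9],[0,0,0.9],[0,0,0.9],[0,0,0.9],[0,0,0.9],[0,0,0.9],[0,0,0.85],[0,0,0]],"rotation":[[0,0,0],[0,0,0],[0,0,0],[0,0,0],[0,0,0],[0,0,0],[0,0,0],[0,0,0]],"fingers":[-1,-1,-1,-1,-1,-1,-1,-1]}' 20
python3 -m creep '{"delta_pos":[[0,0,0],[0,0,0],[0,0,0],[0,0,0],[0,0,0],[0,0,0],[0,0,0],[0,0,0]],"rotation":[[0,0,0],[0,0,0],[0,0,0],[0,0,0],[0,0,0],[0,0,0],[0,0,0],[0,0,0]],"fingers":[1,1,1,1,1,1,1,1]}'
```

```text
time_s: 2.1
eef_pos: [0.3526, 0.3046, 0.0291]
orientation: [-0.001, 1.0, -0.003, -0.004]
ft_force: [-0.2, -0.2, -0.5]
grip_width: 0.0878
gripper_force: 0.0
time_s: 2.77
eef_pos: [0.3573, 0.3066, 0.0372]
orientation: [-0.0, 1.0, 0.001, 0.001]
ft_force: [-0.7, 0.7, 6.1]
grip_width: 0.0628
gripper_force: 19.8
```

```bash
python3 -m creep '{"delta_pos":[[0,0,-0.5],[0,0,-0.9],[0,0,-0.9],[0,0,-0.9],[-0.6,-0.33,0],[-0.8,-0.44,0],[-0.8,-0.44,0],[-0.8,-0.44,0]],"rotation":[[0,0,0],[0,0,0],[0,0,0],[0,0,0],[0,0,0],[0,0,0],[0,0,0],[0,0,0]],"fingers":[1,1,1,1,1,1,1,1]}'
python3 -m creep '{"delta_pos":[[-0.8,-0.44,0],[-0.8,-0.44,0],[-0.8,-0.44,0],[-0.8,-0.44,0],[-0.8,-0.44,0],[-0.8,-0.44,0],[-0.5,-0.28,0],[0,0,0]],"rotation":[[0,0,0],[0,0,0],[0,0,0],[0,0,0],[0,0,0],[0,0,0],[0,0,0],[0,0,0]],"fingers":[1,1,1,1,1,1,1,1]}'
python3 -m creep '{"delta_pos":[[0,0,0],[0,0,0],[0,0,0],[0,0,0],[0,0,0],[0,0,0],[0,0,0],[0,0,0]],"rotation":[[0,0,0],[0,0,0],[0,0,0],[0,0,0],[0,0,0],[0,0,0],[0,0,0],[0,0,0]],"fingers":[1,1,1,1,1,1,1,1]}'
```

```text
time_s: 3.43
eef_pos: [0.4472, 0.2556, 0.1312]
orientation: [-0.0, 1.0, 0.0, 0.0]
ft_force: [-0.5, 0.5, -1.9]
grip_width: 0.0632
gripper_force: 19.8
time_s: 4.1
eef_pos: [0.6075, 0.1661, 0.1298]
orientation: [0.002, 1.0, -0.001, -0.0]
ft_force: [-0.9, -0.4, -1.2]
grip_width: 0.0632
gripper_force: 19.8
time_s: 4.77
eef_pos: [0.6053, 0.1689, 0.1313]
orientation: [-0.0, 1.0, 0.0, 0.0]
ft_force: [0.1, -0.2, -2.0]
grip_width: 0.0631
gripper_force: 19.8
```

```bash
python3 -m creep '{"delta_pos":[[0,0,0.7],[0,0,0.8],[0,0,0.6],[0,0,0.3],[0,0,0.1],[0,0,0.05],[0,0,0.05],[0,0,0]],"rotation":[[0,0,0],[0,0,0],[0,0,0],[0,0,0],[0,0,0],[0,0,0],[0,0,0],[0,0,0]],"fingers":[1,1,1,1,1,1,1,1]}'
python3 -m creep '{"delta_pos":[[0,0,0],[0,0,0],[0,0,0],[0,0,0],[0,0,0],[0,0,0],[0,0,0],[0,0,0]],"rotation":[[0,0,0],[0,0,0],[0,0,0],[0,0,0],[0,0,0],[0,0,0],[0,0,0],[0,0,0]],"fingers":[1,1,1,1,1,1,1,1]}'
```

```text
time_s: 5.43
eef_pos: [0.6061, 0.1688, 0.0545]
orientation: [0.0, 1.0, 0.0, 0.001]
ft_force: [-0.0, -0.4, -1.5]
grip_width: 0.0633
gripper_force: 19.8
time_s: 6.1
eef_pos: [0.6054, 0.1687, 0.0531]
orientation: [0.0, 1.0, -0.0, -0.0]
ft_force: [-0.1, -0.1, -2.9]
grip_width: 0.0632
gripper_force: 19.8
```

```bash
python3 -m creep '{"delta_pos":[[0,0,0.05],[0,0,0.02],[0,0,0],[0,0,0],[0,0,0],[0,0,0],[0,0,0],[0,0,0]],"rotation":[[0,0,0],[0,0,0],[0,0,0],[0,0,0],[0,0,0],[0,0,0],[0,0,0],[0,0,0]],"fingers":[1,1,1,-1,-1,-1,-1,-1]}'
python3 -m creep '{"delta_pos":[[0,0,0],[0,0,-0.6],[0,0,-0.9],[0,0,-0.9],[0,0,-0.9],[0.6,-0.1,0],[0.9,-0.15,0],[0.9,-0.15,0]],"rotation":[[0,0,0],[0,0,0],[0,0,0],[0,0,0],[0,0,0],[0,0,0],[0,0,0],[0,0,0]],"fingers":[-1,-1,-1,-1,-1,-1,-1,-1]}'
python3 -m creep '{"delta_pos":[[0.9,-0.15,0],[0.9,-0.15,0],[0.9,-0.15,0],[0.9,-0.15,0],[0.15,0,0],[0,0,0],[0,0,0],[0,0,0]],"rotation":[[0,0,0],[0,0,0],[0,0,0],[0,0,0],[0,0,0],[0,0,0],[0,0,0],[0,0,0]],"fingers":[-1,-1,-1,-1,-1,-1,-1,-1]}'
```

```text
time_s: 6.77
eef_pos: [0.6054, 0.1687, 0.0508]
orientation: [0.0, 1.0, -0.0, -0.0]
ft_force: [-0.3, -0.5, 0.5]
grip_width: 0.0877
gripper_force: 0.0
time_s: 7.43
eef_pos: [0.5331, 0.1566, 0.1504]
orientation: [0.0, 1.0, 0.0, 0.0]
ft_force: [0.1, 0.4, 0.5]
grip_width: 0.0878
gripper_force: 0.0
time_s: 8.1
eef_pos: [0.4218, 0.1388, 0.1501]
orientation: [0.0, 1.0, 0.0, 0.0]
ft_force: [-0.5, 0.3, 1.0]
grip_width: 0.0876
gripper_force: 0.0
```

```bash
python3 -m creep '{"delta_pos":[[0,0,0.6],[0,0,0.9],[0,0,0.9],[0,0,0.9],[0,0,0.45],[0,0,0],[0,0,0],[0,0,0]],"rotation":[[0,0,0],[0,0,0],[0,0,0],[0,0,0],[0,0,0],[0,0,0],[0,0,0],[0,0,0]],"fingers":[-1,-1,-1,-1,-1,-1,-1,1]}'
python3 -m creep '{"delta_pos":[[0,0,0],[0,0,0],[0,0,0],[0,0,0],[0,0,0],[0,0,0],[0,0,0],[0,0,0]],"rotation":[[0,0,0],[0,0,0],[0,0,0],[0,0,0],[0,0,0],[0,0,0],[0,0,0],[0,0,0]],"fingers":[1,1,1,1,1,1,1,1]}'
python3 -m creep '{"delta_pos":[[0,0,-0.5],[0,0,-0.9],[0,0,-0.9],[0,0,-0.7],[-0.45,-0.18,0],[-0.9,-0.37,0],[-0.9,-0.37,0],[-0.9,-0.37,0]],"rotation":[[0,0,0],[0,0,0],[0,0,0],[0,0,0],[0,0,0],[0,0,0],[0,0,0],[0,0,0]],"fingers":[1,1,1,1,1,1,1,1]}'
python3 -m creep '{"delta_pos":[[-0.9,-0.37,0],[-0.9,-0.37,0],[-0.9,-0.37,0],[-0.9,-0.37,0],[0,0,0],[0,0,0],[0,0,0],[0,0,0]],"rotation":[[0,0,0],[0,0,0],[0,0,0],[0,0,0],[0,0,0],[0,0,0],[0,0,0],[0,0,0]],"fingers":[1,1,1,1,1,1,1,1]}'
```

```text
time_s: 8.77
eef_pos: [0.422, 0.1389, 0.0387]
orientation: [0.0, 1.0, 0.0, 0.001]
ft_force: [-0.3, 0.4, -0.0]
grip_width: 0.0841
gripper_force: 0.0
time_s: 9.43
eef_pos: [0.4213, 0.139, 0.0382]
orientation: [-0.0, 1.0, 0.0, 0.001]
ft_force: [-0.4, 2.3, 5.0]
grip_width: 0.0544
gripper_force: 20.0
time_s: 10.1
eef_pos: [0.5158, 0.0992, 0.1264]
orientation: [-0.0, 1.0, -0.0, -0.001]
ft_force: [-0.4, 0.2, -2.5]
grip_width: 0.0551
gripper_force: 20.0
time_s: 10.77
eef_pos: [0.6225, 0.056, 0.1272]
orientation: [-0.0, 1.0, -0.0, -0.001]
ft_force: [1.2, -0.9, -1.8]
grip_width: 0.0545
gripper_force: 20.0
```

```bash
python3 -m creep '{"delta_pos":[[0,0,0.7],[0,0,0.8],[0,0,0.6],[0,0,0.25],[0,0,0.07],[0,0,0.05],[0,0,0],[0,0,0]],"rotation":[[0,0,0],[0,0,0],[0,0,0],[0,0,0],[0,0,0],[0,0,0],[0,0,0],[0,0,0]],"fingers":[1,1,1,1,1,1,1,1]}'
python3 -m creep '{"delta_pos":[[0,0,0.03],[0,0,0.03],[0,0,0],[0,0,0],[0,0,0],[0,0,0],[0,0,0],[0,0,0]],"rotation":[[0,0,0],[0,0,0],[0,0,0],[0,0,0],[0,0,0],[0,0,0],[0,0,0],[0,0,0]],"fingers":[1,1,1,-1,-1,-1,-1,-1]}'
python3 -m creep '{"delta_pos":[[0,0,-0.6],[0,0,-0.9],[0,0,-0.9],[0,0,-0.9],[0,0,-0.5],[0.4,-0.45,0],[0.85,-0.9,0],[0.85,-0.9,0]],"rotation":[[0,0,0],[0,0,0],[0,0,0],[0,0,0],[0,0,0],[0,0,0],[0,0,0],[0,0,0]],"fingers":[-1,-1,-1,-1,-1,-1,-1,-1]}'
python3 -m creep '{"delta_pos":[[0.85,-0.9,0],[0.85,-0.9,0],[0.85,-0.9,0],[0.85,-0.9,0],[0.85,-0.9,0],[0.35,-0.37,0],[0,0,0],[0,0,0]],"rotation":[[0,0,0],[0,0,0],[0,0,0],[0,0,0],[0,0,0],[0,0,0],[0,0,0],[0,0,0]],"fingers":[-1,-1,-1,-1,-1,-1,-1,-1]}'
```

```text
time_s: 11.43
eef_pos: [0.6241, 0.0557, 0.0551]
orientation: [-0.0, 1.0, 0.0, 0.001]
ft_force: [0.3, -0.9, -2.8]
grip_width: 0.0546
gripper_force: 20.0
time_s: 12.1
eef_pos: [0.6234, 0.0555, 0.0515]
orientation: [0.0, 1.0, -0.0, -0.0]
ft_force: [0.9, -0.5, 0.1]
grip_width: 0.0848
gripper_force: 0.0
time_s: 12.77
eef_pos: [0.56, -0.012, 0.1655]
orientation: [-0.001, 1.0, -0.0, 0.0]
ft_force: [-0.2, -0.4, 0.9]
grip_width: 0.0881
gripper_force: 0.0
time_s: 13.43
eef_pos: [0.4223, -0.1584, 0.1659]
orientation: [0.001, 1.0, 0.0, 0.001]
ft_force: [0.3, 0.9, 0.1]
grip_width: 0.0878
gripper_force: 0.0
```

```bash
python3 -m creep '{"delta_pos":[[0,0,0.6],[0,0,0.9],[0,0,0.9],[0,0,0.9],[0,0,0.6],[0,0,0.1],[0,0,0],[0,0,0]],"rotation":[[0,0,0],[0,0,0],[0,0,0],[0,0,0],[0,0,0],[0,0,0],[0,0,0],[0,0,0]],"fingers":[-1,-1,-1,-1,-1,-1,-1,1]}'
python3 -m creep '{"delta_pos":[[0,0,0],[0,0,0],[0,0,0],[0,0,0],[0,0,0],[0,0,0],[0,0,0],[0,0,0]],"rotation":[[0,0,0],[0,0,0],[0,0,0],[0,0,0],[0,0,0],[0,0,0],[0,0,0],[0,0,0]],"fingers":[1,1,1,1,1,1,1,1]}'
python3 -m creep '{"delta_pos":[[0,0,-0.5],[0,0,-0.9],[0,0,-0.9],[0,0,-0.7],[-0.45,0.21,0],[-0.9,0.41,0],[-0.9,0.41,0],[-0.9,0.41,0]],"rotation":[[0,0,0],[0,0,0],[0,0,0],[0,0,0],[0,0,0],[0,0,0],[0,0,0],[0,0,0]],"fingers":[1,1,1,1,1,1,1,1]}'
python3 -m creep '{"delta_pos":[[-0.9,0.41,0],[-0.9,0.41,0],[-0.9,0.41,0],[-0.9,0.41,0],[-0.55,0.25,0],[0,0,0],[0,0,0],[0,0,0]],"rotation":[[0,0,0],[0,0,0],[0,0,0],[0,0,0],[0,0,0],[0,0,0],[0,0,0],[0,0,0]],"fingers":[1,1,1,1,1,1,1,1]}'
```

```text
time_s: 14.1
eef_pos: [0.4233, -0.1576, 0.0467]
orientation: [-0.001, 1.0, -0.0, 0.001]
ft_force: [-0.4, -0.3, 0.9]
grip_width: 0.0844
gripper_force: 0.0
time_s: 14.77
eef_pos: [0.4227, -0.1581, 0.0463]
orientation: [0.0, 1.0, -0.0, 0.001]
ft_force: [-0.5, -0.2, 4.2]
grip_width: 0.0541
gripper_force: 20.0
time_s: 15.43
eef_pos: [0.5175, -0.1144, 0.1348]
orientation: [0.0, 1.0, 0.0, -0.001]
ft_force: [-0.1, -0.7, -1.3]
grip_width: 0.0538
gripper_force: 20.0
time_s: 16.1
eef_pos: [0.6406, -0.0584, 0.1345]
orientation: [0.0, 1.0, -0.0, -0.001]
ft_force: [0.1, -0.9, -1.9]
grip_width: 0.0543
gripper_force: 20.0
```

```bash
python3 -m creep '{"delta_pos":[[-0.06,0,0.7],[0,0,0.8],[0,0,0.6],[0,0,0.25],[0,0,0.07],[0,0,0.05],[0,0,0],[0,0,0]],"rotation":[[0,0,0],[0,0,0],[0,0,0],[0,0,0],[0,0,0],[0,0,0],[0,0,0],[0,0,0]],"fingers":[1,1,1,1,1,1,1,1]}'
python3 -m creep '{"delta_pos":[[0,0,0.03],[0,0,0.03],[0,0,0],[0,0,0],[0,0,0],[0,0,0],[0,0,0],[0,0,0]],"rotation":[[0,0,0],[0,0,0],[0,0,0],[0,0,0],[0,0,0],[0,0,0],[0,0,0],[0,0,0]],"fingers":[1,1,1,-1,-1,-1,-1,-1]}'
python3 -m creep '{"delta_pos":[[0,0,-0.6],[0,0,-0.9],[0,0,-0.9],[0,0,-0.9],[0,0,-0.5],[0.4,-0.36,0],[0.9,-0.82,0],[0.9,-0.82,0]],"rotation":[[0,0,0],[0,0,0],[0,0,0],[0,0,0],[0,0,0],[0,0,0],[0,0,0],[0,0,0]],"fingers":[-1,-1,-1,-1,-1,-1,-1,-1]}'
python3 -m creep '{"delta_pos":[[0.9,-0.82,0],[0.9,-0.82,0],[0.9,-0.82,0],[0.9,-0.82,0],[0.9,-0.82,0],[0.9,-0.82,0],[0.9,-0.82,0],[0.6,-0.5,0]],"rotation":[[0,0,0],[0,0,0],[0,0,0],[0,0,0],[0,0,0],[0,0,0],[0,0,0],[0,0,0]],"fingers":[-1,-1,-1,-1,-1,-1,-1,-1]}'
python3 -m creep '{"delta_pos":[[0,0,0],[0,0,0],[0,0,0],[0,0,0],[0,0,0],[0,0,0],[0,0,0],[0,0,0]],"rotation":[[0,0,0],[0,0,0],[0,0,0],[0,0,0],[0,0,0],[0,0,0],[0,0,0],[0,0,0]],"fingers":[-1,-1,-1,-1,-1,-1,-1,-1]}'
python3 - <<'E'
from h import *
from rig import env
for n in ["top","scene","wrist"]:
    c=env.camera_params(n); p,d=env.capture(n); cv2.imwrite(f"pics/{n}1.png",p[:,:,::-1]); np.savez(f"{n}1.npz",p=p,d=d,**c)
    if n=="wrist": print(c); continue
    W=world(d,c)
    for k,g,z in [("jw",(.604,.169),.095),("can",(.6235,.0555),.1),("jn",(.643,-.058),.115),("lw",(.47,.018),.04),("ln",(.3677,-.308),.04)]:
        m=(np.hypot(W[...,0]-g[0],W[...,1]-g[1])<.05)&(abs(W[...,2]-z)<.006)
        q=W[m][:,:2].astype(np.float32)
        if len(q)>5:
            (x,y),r=cv2.minEnclosingCircle(q.reshape(-1,1,2)); print(n,k,len(q),round(x,4),round(y,4),round(r*1e3,1),np.median(W[m][:,2]))
E
```

```text
time_s: 16.77
eef_pos: [0.6438, -0.0584, 0.0631]
orientation: [0.0, 1.0, -0.0, 0.001]
ft_force: [0.1, -0.6, -1.9]
grip_width: 0.0536
gripper_force: 20.0
time_s: 17.43
eef_pos: [0.6432, -0.0581, 0.0596]
orientation: [0.0, 1.0, 0.0, -0.0]
ft_force: [-0.3, -0.3, 0.4]
grip_width: 0.0841
gripper_force: 0.0
time_s: 18.1
eef_pos: [0.5769, -0.118, 0.1737]
orientation: [-0.001, 1.0, -0.0, 0.0]
ft_force: [-1.2, -0.7, -0.4]
grip_width: 0.0878
gripper_force: 0.0
time_s: 18.77
eef_pos: [0.3679, -0.3071, 0.1739]
orientation: [0.001, 1.0, -0.001, -0.0]
ft_force: [0.4, -0.3, -0.4]
grip_width: 0.0874
gripper_force: 0.0
time_s: 19.43
eef_pos: [0.3705, -0.305, 0.1737]
orientation: [-0.0, 1.0, 0.0, -0.0]
ft_force: [0.1, 0.2, 0.3]
grip_width: 0.0876
gripper_force: 0.0
top jw 132 0.6033 0.1673 32.1 0.09438580161236557
top can 314 0.6235 0.055 25.8 0.09936547597085843
top jn 112 0.6423 -0.0593 27.4 0.11358476217275754
top lw 52 0.4693 0.0183 10.7 0.04004998603734642
scene jw 173 0.6037 0.1665 33.8 0.09309074031260953
scene can 309 0.6225 0.0538 26.5 0.09949736516853888
scene jn 201 0.6432 -0.0596 27.8 0.1135779010290379
scene lw 58 0.4696 0.0168 13.0 0.03885329081509774
scene ln 77 0.3692 -0.3106 11.9 0.039884635872610694
{'camera_matrix': array([[309.70691629,   0.        , 317.24745605],
       [  0.        , 309.70691629, 197.45977185],
       [  0.        ,   0.        ,   1.        ]]), 'R': array([[-8.03374258e-04,  9.99998251e-01, -1.68895381e-03],
       [ 9.64732964e-01,  1.21962319e-03,  2.63227699e-01],
       [ 2.63229298e-01, -1.41791906e-03, -9.64732256e-01]]), 't': array([ 0.3055026 , -0.37516452,  0.24446531])}
```

View pics/wrist1.png

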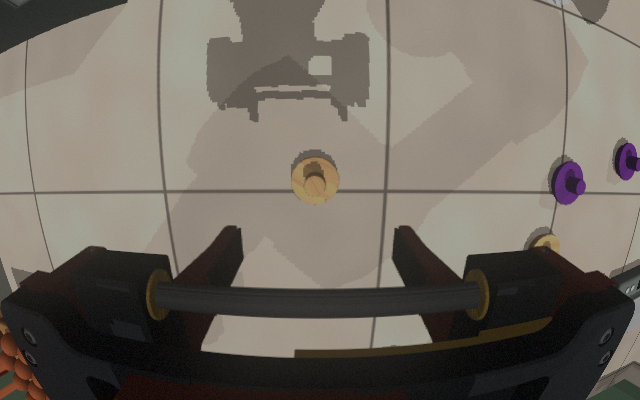

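View pics/top1.png

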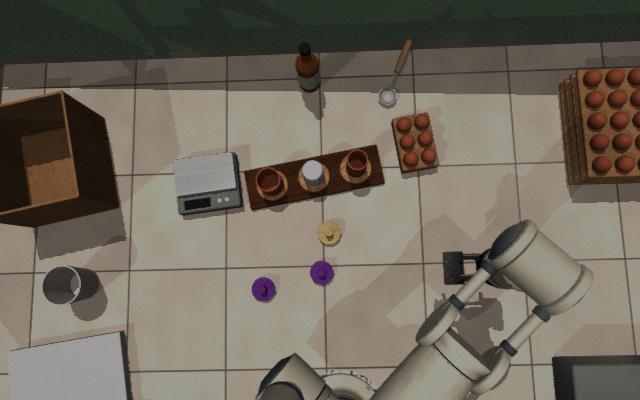

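The wrist view shows the plain narrow lid knob at (315,185). The top view shows all three pieces upright on their mats at (269,180), (313,171) and (356,162), each within 3 mm. Next I'll turn 90° and grip both jars once along x. They are already centred in y, so this fixes their x position in the robot's own frame.

```bash
python3 -m creep '{"delta_pos":[[-0.5,0.45,0],[-0.9,0.82,0],[-0.9,0.82,0],[-0.9,0.82,0],[-0.9,0.82,0],[-0.9,0.82,0],[-0.9,0.82,0],[-0.9,0.82,0]],"rotation":[[0,0,0],[0,0,0],[0,0,0],[0,0,0],[0,0,0],[0,0,0],[0,0,0],[0,0,0]],"fingers":[-1,-1,-1,-1,-1,-1,-1,-1]}'
python3 -m creep '{"delta_pos":[[-0.9,0.82,0],[-0.9,0.82,0],[-0.5,0.4,0],[0,0,0],[0,0,0],[0,0,0],[0,0,0],[0,0,0]],"rotation":[[0,0,0],[0,0,0],[0,0,0],[0,0,1],[0,0,1],[0,0,1],[0,0,1],[0,0,1]],"fingers":[-1,-1,-1,-1,-1,-1,-1,-1]}'
python3 -m creep '{"delta_pos":[[0,0,0],[0,0,0],[0,0,0],[0,0,0],[0,0,0],[0,0,0],[0,0,0],[0,0,0]],"rotation":[[0,0,1],[0,0,1],[0,0,1],[0,0,1],[0,0,1],[0,0,1],[0,0,1],[0,0,1]],"fingers":[-1,-1,-1,-1,-1,-1,-1,-1]}'
python3 -m creep '{"delta_pos":[[0,0,0],[0,0,0],[0,0,0],[0,0,0],[0,0,0],[0,0,0],[0,0,0],[0,0,0]],"rotation":[[0,0,1],[0,0,1],[0,0,0],[0,0,0],[0,0,0],[0,0,0],[0,0,0],[0,0,0]],"fingers":[-1,-1,-1,-1,-1,-1,-1,-1]}'
```

```text
time_s: 20.25
eef_pos: [0.5754, -0.1181, 0.1737]
orientation: [0.0, 1.0, -0.0, 0.0]
ft_force: [0.5, 0.1, 0.3]
grip_width: 0.0882
gripper_force: 0.0
time_s: 20.92
eef_pos: [0.6433, -0.0583, 0.1734]
orientation: [0.261, 0.965, -0.0, -0.0]
ft_force: [-0.2, 0.2, -0.2]
grip_width: 0.0879
gripper_force: 0.0
time_s: 21.58
eef_pos: [0.6432, -0.0585, 0.1736]
orientation: [0.631, 0.775, -0.0, -0.0]
ft_force: [-0.2, 0.5, 0.1]
grip_width: 0.0877
gripper_force: 0.0
time_s: 22.25
eef_pos: [0.6432, -0.0585, 0.1737]
orientation: [0.707, 0.707, -0.0, 0.0]
ft_force: [-0.2, -0.2, 0.5]
grip_width: 0.0878
gripper_force: 0.0
```

```bash
python3 -m creep '{"delta_pos":[[0,0,0.6],[0,0,0.9],[0,0,0.9],[0,0,0.7],[0,0,0.2],[0,0,0],[0,0,0],[0,0,0]],"rotation":[[0,0,0],[0,0,0],[0,0,0],[0,0,0],[0,0,0],[0,0,0],[0,0,0],[0,0,0]],"fingers":[-1,-1,-1,-1,-1,-1,1,1]}' 8
python3 -m creep '{"delta_pos":[[0,0,0],[0,0,0],[0,0,0],[0,0,0],[0,0,0],[0,0,0],[0,0,0],[0,0,0]],"rotation":[[0,0,0],[0,0,0],[0,0,0],[0,0,0],[0,0,0],[0,0,0],[0,0,0],[0,0,0]],"fingers":[1,1,1,1,1,1,1,1]}'
python3 -m creep '{"delta_pos":[[0,0,0],[0,0,0],[0,0,0],[0,0,0],[0,0,0],[0,0,-0.8],[0,0,-0.9],[0,0,-0.9]],"rotation":[[0,0,0],[0,0,0],[0,0,0],[0,0,0],[0,0,0],[0,0,0],[0,0,0],[0,0,0]],"fingers":[-1,-1,-1,-1,-1,-1,-1,-1]}'
python3 -m creep '{"delta_pos":[[0.4,0,-0.3],[0.9,-0.16,0],[0.9,-0.16,0],[0.9,-0.16,0],[0.9,-0.16,0],[0.9,-0.16,0],[0.9,-0.16,0],[0.9,-0.16,0]],"rotation":[[0,0,0],[0,0,0],[0,0,0],[0,0,0],[0,0,0],[0,0,0],[0,0,0],[0,0,0]],"fingers":[-1,-1,-1,-1,-1,-1,-1,-1]}'
python3 -m creep '{"delta_pos":[[0.87,-0.14,0],[0,0,0],[0,0,0],[0,0,0],[0,0,0],[0,0,0],[0,0,0],[0,0,0]],"rotation":[[0,0,0],[0,0,0],[0,0,0],[0,0,0],[0,0,0],[0,0,0],[0,0,0],[0,0,0]],"fingers":[-1,-1,-1,-1,-1,-1,-1,-1]}'
```

```text
time_s: 22.92
eef_pos: [0.6443, -0.0586, 0.0772]
orientation: [0.707, 0.707, 0.001, 0.001]
ft_force: [1.3, -0.4, 0.7]
grip_width: 0.0774
gripper_force: 0.0
time_s: 23.58
eef_pos: [0.6432, -0.0584, 0.0754]
orientation: [0.707, 0.707, 0.0, 0.0]
ft_force: [-3.1, 0.9, 5.9]
grip_width: 0.0546
gripper_force: 8.0
time_s: 24.25
eef_pos: [0.6426, -0.0584, 0.1525]
orientation: [0.707, 0.707, -0.001, -0.001]
ft_force: [1.0, 0.3, 0.7]
grip_width: 0.088
gripper_force: 0.0
time_s: 24.92
eef_pos: [0.6088, 0.1447, 0.1606]
orientation: [0.707, 0.707, -0.0, -0.0]
ft_force: [-0.1, -0.9, 0.2]
grip_width: 0.0877
gripper_force: 0.0
time_s: 25.58
eef_pos: [0.6056, 0.1678, 0.1617]
orientation: [0.708, 0.707, 0.0, 0.0]
ft_force: [-0.2, -0.3, 0.4]
grip_width: 0.0877
gripper_force: 0.0
```

```bash
python3 -m creep '{"delta_pos":[[0,0,0.6],[0,0,0.9],[0,0,0.9],[0,0,0.7],[0,0,0.2],[0,0,0],[0,0,0],[0,0,0]],"rotation":[[0,0,0],[0,0,0],[0,0,0],[0,0,0],[0,0,0],[0,0,0],[0,0,0],[0,0,0]],"fingers":[-1,-1,-1,-1,-1,-1,1,1]}' 12
python3 -m creep '{"delta_pos":[[0,0,0],[0,0,0],[0,0,0],[0,0,0],[0,0,0],[0,0,0],[0,0,0],[0,0,0]],"rotation":[[0,0,0],[0,0,0],[0,0,0],[0,0,0],[0,0,0],[0,0,0],[0,0,0],[0,0,0]],"fingers":[1,1,1,1,1,1,1,1]}'
python3 -m creep '{"delta_pos":[[0,0,0],[0,0,0],[0,0,0],[0,0,0],[0,0,0],[0,0,-0.8],[0,0,-0.9],[0,0,-0.9]],"rotation":[[0,0,0],[0,0,0],[0,0,0],[0,0,0],[0,0,0],[0,0,0],[0,0,0],[0,0,0]],"fingers":[-1,-1,-1,-1,-1,-1,-1,-1]}'
```

```text
time_s: 26.25
eef_pos: [0.6066, 0.1688, 0.0651]
orientation: [0.707, 0.707, 0.001, 0.001]
ft_force: [-0.3, 0.0, 0.7]
grip_width: 0.0781
gripper_force: 0.0
time_s: 26.92
eef_pos: [0.606, 0.1689, 0.0647]
orientation: [0.707, 0.707, 0.001, 0.001]
ft_force: [-1.7, -0.8, 6.4]
grip_width: 0.0644
gripper_force: 12.0
time_s: 27.58
eef_pos: [0.6048, 0.1685, 0.1405]
orientation: [0.707, 0.707, -0.001, -0.001]
ft_force: [0.2, -0.1, 0.9]
grip_width: 0.0877
gripper_force: 0.0
```

```bash
python3 -m creep '{"delta_pos":[[-0.4,-0.37,0],[-0.85,-0.75,0],[-0.85,-0.75,0],[-0.85,-0.75,0],[-0.85,-0.75,0],[-0.85,-0.75,0],[-0.35,-0.33,0],[0,0,0]],"rotation":[[0,0,0],[0,0,0],[0,0,0],[0,0,0],[0,0,0],[0,0,0],[0,0,0],[0,0,0]],"fingers":[-1,-1,-1,-1,-1,-1,-1,-1]}' 8
python3 -m creep '{"delta_pos":[[0,0,0.6],[0,0,0.9],[0,0,0.9],[0,0,0.6],[0,0,0.2],[0,0,0],[0,0,0],[0,0,0]],"rotation":[[0,0,0],[0,0,0],[0,0,0],[0,0,0],[0,0,0],[0,0,0],[0,0,0],[0,0,0]],"fingers":[-1,-1,-1,-1,-1,-1,-1,-1]}'
```

```text
time_s: 28.25
eef_pos: [0.4706, 0.0168, 0.1412]
orientation: [0.708, 0.706, 0.0, 0.001]
ft_force: [1.0, 0.6, 0.6]
grip_width: 0.088
gripper_force: 0.0
time_s: 28.92
eef_pos: [0.4731, 0.0189, 0.0465]
orientation: [0.707, 0.707, 0.001, 0.001]
ft_force: [-1.3, 0.1, -0.1]
grip_width: 0.0881
gripper_force: 0.0
```

```bash
python3 -m creep '{"delta_pos":[[0.0,-0.05,0.5],[0,0,0.27],[0,0,0.1],[0,0,0],[0,0,0],[0,0,0],[0,0,0],[0,0,0]],"rotation":[[0,0,0],[0,0,0],[0,0,0],[0,0,0],[0,0,0],[0,0,0],[0,0,0],[0,0,0]],"fingers":[-1,-1,1,1,1,1,1,1]}' 8
python3 -m creep '{"delta_pos":[[0,0,0],[0,0,0],[0,0,0],[0,0,0],[0,0,0],[0,0,0],[0,0,0],[0,0,0]],"rotation":[[0,0,0],[0,0,0],[0,0,0],[0,0,0],[0,0,0],[0,0,0],[0,0,0],[0,0,0]],"fingers":[1,1,1,1,1,1,1,1]}'
```

```text
time_s: 29.58
eef_pos: [0.4707, 0.0187, 0.0192]
orientation: [0.707, 0.707, 0.0, 0.0]
ft_force: [-0.5, -0.8, -0.5]
grip_width: 0.0513
gripper_force: 0.0
time_s: 30.25
eef_pos: [0.4704, 0.0187, 0.0187]
orientation: [0.707, 0.707, -0.0, -0.0]
ft_force: [-0.4, 0.2, -1.2]
grip_width: 0.0221
gripper_force: 8.0
```

```bash
python3 -m creep '{"delta_pos":[[0,0,0],[0,0,0],[0,0,-0.04],[0,0,0],[0,0,0],[0,0,0],[0,0,0],[0,0,0]],"rotation":[[0,0,0],[0,0,0],[0,0,0],[0,0,-1],[0,0,-1],[0,0,-1],[0,0,-1],[0,0,-1]],"fingers":[0,0,0,0,0,0,0,0]}' 12
python3 -m creep '{"delta_pos":[[0,0,0],[0,0,0],[0,0,0],[0,0,0],[0,0,0],[0,0,0],[0,0,0],[0,0,0]],"rotation":[[0,0,-1],[0,0,-1],[0,0,-1],[0,0,-1],[0,0,-1],[0,0,-1],[0,0,-1],[0,0,-1]],"fingers":[0,0,0,0,0,0,0,0]}'
python3 -m creep '{"delta_pos":[[0,0,0],[0,0,0],[0,0,0],[0,0,0],[0,0,0],[0,0,0],[0,0,0],[0,0,0]],"rotation":[[0,0,-1],[0,0,-1],[0,0,0],[0,0,0],[0,0,0],[0,0,0],[0,0,0],[0,0,0]],"fingers":[0,0,0,0,1,1,1,1]}'
python3 -m creep '{"delta_pos":[[0,0,0],[0,0,0],[0,0,0],[0,0,0],[0,0,0],[0,0,0],[0,0,0],[0,0,0]],"rotation":[[0,0,0],[0,0,0],[0,0,0],[0,0,0],[0,0,0],[0,0,0],[0,0,0],[0,0,0]],"fingers":[1,1,1,1,1,1,1,1]}'
```

```text
time_s: 30.92
eef_pos: [0.4705, 0.0187, 0.0199]
orientation: [0.498, 0.867, 0.0, 0.0]
ft_force: [-0.8, -0.3, -0.5]
grip_width: 0.0437
gripper_force: 0.0
time_s: 31.58
eef_pos: [0.4704, 0.0187, 0.0199]
orientation: [0.102, 0.995, -0.0, 0.0]
ft_force: [-1.0, 0.9, 0.8]
grip_width: 0.0439
gripper_force: 0.0
time_s: 32.25
eef_pos: [0.4704, 0.0187, 0.0198]
orientation: [0.0, 1.0, -0.0, -0.0]
ft_force: [-0.6, -0.5, 0.5]
grip_width: 0.0217
gripper_force: 12.0
time_s: 32.92
eef_pos: [0.4704, 0.0187, 0.0198]
orientation: [0.0, 1.0, 0.0, -0.0]
ft_force: [0.2, 1.0, 0.3]
grip_width: 0.0214
gripper_force: 12.0
```

```bash
python3 -m creep '{"delta_pos":[[0,0,-0.5],[0,0,-0.9],[0,0,-0.9],[0,0,-0.9],[0,0,-0.9],[0,0,-0.5],[-0.38,0.42,0],[-0.77,0.85,0]],"rotation":[[0,0,0],[0,0,0],[0,0,0],[0,0,0],[0,0,0],[0,0,0],[0,0,0],[0,0,0]],"fingers":[1,1,1,1,1,1,1,1]}'
python3 -m creep '{"delta_pos":[[-0.77,0.85,0],[-0.77,0.85,0],[-0.77,0.85,0],[-0.77,0.85,0],[-0.29,0.33,0],[0,0,0],[0,0,0],[0,0,0]],"rotation":[[0,0,0],[0,0,0],[0,0,0],[0,0,0],[0,0,0],[0,0,0],[0,0,0],[0,0,0]],"fingers":[1,1,1,1,1,1,1,1]}'
python3 -m creep '{"delta_pos":[[0,0,0],[0,0,0],[0,0,0],[0,0,0],[0,0,0],[0,0,0],[0,0,0],[0,0,0]],"rotation":[[0,0,0],[0,0,0],[0,0,0],[0,0,0],[0,0,0],[0,0,0],[0,0,0],[0,0,0]],"fingers":[1,1,1,1,1,1,1,1]}'
```

```text
time_s: 33.58
eef_pos: [0.5054, 0.0554, 0.1605]
orientation: [0.002, 1.0, -0.001, 0.002]
ft_force: [1.3, -0.8, -0.6]
grip_width: 0.022
gripper_force: 12.0
time_s: 34.25
eef_pos: [0.6056, 0.168, 0.1577]
orientation: [0.0, 1.0, -0.0, -0.0]
ft_force: [-0.3, -0.2, -0.5]
grip_width: 0.0214
gripper_force: 12.0
time_s: 34.92
eef_pos: [0.606, 0.1687, 0.1578]
orientation: [-0.0, 1.0, 0.0, -0.0]
ft_force: [0.2, -0.4, -1.0]
grip_width: 0.0219
gripper_force: 12.0
```

```bash
python3 -m creep '{"delta_pos":[[0,0,0.5],[0,0,0.5],[0,0,0.25],[0,0,0.05],[0,0,0],[0,0,0.05],[0,0,0.05],[0,0,0.05]],"rotation":[[0,0,0],[0,0,0],[0,0,0],[0,0,0],[0,0,0],[0,0,0],[0,0,0],[0,0,0]],"fingers":[1,1,1,1,1,1,1,1]}'
python3 -m creep '{"delta_pos":[[0,0,0.05],[0,0,0.05],[0,0,0.05],[0,0,0],[0,0,0],[0,0,0],[0,0,0],[0,0,0]],"rotation":[[0,0,0],[0,0,0],[0,0,0],[0,0,0],[0,0,0],[0,0,0],[0,0,0],[0,0,0]],"fingers":[1,1,1,1,1,1,1,1]}'
```

```text
time_s: 35.58
eef_pos: [0.6065, 0.1688, 0.1153]
orientation: [0.0, 1.0, 0.0, 0.001]
ft_force: [0.4, -0.0, 0.0]
grip_width: 0.0215
gripper_force: 12.0
time_s: 36.25
eef_pos: [0.6061, 0.1687, 0.11]
orientation: [0.0, 1.0, 0.0, 0.0]
ft_force: [0.2, -0.2, -1.0]
grip_width: 0.0216
gripper_force: 12.0
```

```bash
python3 -m creep '{"delta_pos":[[0,0,0.05],[0,0,0.05],[0,0,0.05],[0,0,0.05],[0,0,0.03],[0,0,0],[0,0,0],[0,0,0]],"rotation":[[0,0,0],[0,0,0],[0,0,0],[0,0,0],[0,0,0],[0,0,0],[0,0,0],[0,0,0]],"fingers":[1,1,1,1,1,1,1,1]}'
```

```text
time_s: 36.92
eef_pos: [0.6063, 0.1687, 0.1048]
orientation: [-0.0, 1.0, 0.0, 0.001]
ft_force: [-1.9, -0.5, 6.4]
grip_width: 0.0213
gripper_force: 12.0
```

```bash
python3 -m creep '{"delta_pos":[[0,0,0],[0,0,0],[0,0,0],[0,0,-0.4],[0,0,-0.8],[0,0,-0.8],[0.23,-0.47,0],[0.48,-0.96,0]],"rotation":[[0,0,0],[0,0,0],[0,0,0],[0,0,0],[0,0,0],[0,0,0],[0,0,0],[0,0,0]],"fingers":[0,0,0,0,0,0,0,0]}' 8
python3 -m creep '{"delta_pos":[[0.48,-0.96,0],[0.48,-0.96,0],[0.48,-0.96,0],[0.48,-0.96,0],[0.48,-0.96,0],[0.48,-0.96,0],[0.48,-0.96,0],[0.48,-0.96,0]],"rotation":[[0,0,0],[0,0,0],[0,0,0],[0,0,0],[0,0,0],[0,0,0],[0,0,0],[0,0,0]],"fingers":[0,0,0,0,0,0,0,0]}'
python3 -m creep '{"delta_pos":[[0.48,-0.96,0],[0.48,-0.96,0],[0.48,-0.96,0],[0.48,-0.96,0],[0.48,-0.96,0],[0.48,-0.96,0],[0.48,-0.96,0],[0,0,0]],"rotation":[[0,0,0],[0,0,0],[0,0,0],[0,0,0],[0,0,0],[0,0,0],[0,0,0],[0,0,0]],"fingers":[0,0,0,0,0,0,0,0]}'
python3 -m creep '{"delta_pos":[[0,0,0.5],[0,0,0.9],[0,0,0.9],[0,0,0.6],[0,0,0.2],[0,0,0],[0,0,0],[0,0,0]],"rotation":[[0,0,0],[0,0,0],[0,0,0],[0,0,0],[0,0,0],[0,0,0],[0,0,0],[0,0,0]],"fingers":[-1,-1,-1,-1,-1,-1,-1,-1]}'
```

```text
time_s: 37.58
eef_pos: [0.586, 0.1277, 0.1657]
orientation: [-0.002, 1.0, 0.001, 0.002]
ft_force: [0.1, -1.1, 0.6]
grip_width: 0.044
gripper_force: 0.0
time_s: 38.25
eef_pos: [0.4687, -0.1058, 0.1639]
orientation: [-0.0, 1.0, -0.0, 0.0]
ft_force: [0.1, 0.2, 0.0]
grip_width: 0.044
gripper_force: 0.0
time_s: 38.92
eef_pos: [0.3662, -0.3102, 0.1636]
orientation: [0.003, 1.0, -0.001, -0.0]
ft_force: [0.1, 1.2, 0.0]
grip_width: 0.0437
gripper_force: 0.0
time_s: 39.58
eef_pos: [0.3696, -0.3068, 0.072]
orientation: [-0.0, 1.0, -0.001, 0.001]
ft_force: [-0.1, 0.7, 0.2]
grip_width: 0.0879
gripper_force: 0.0
```

```bash
python3 -m creep '{"delta_pos":[[0,0,0.7],[0,0,0.7],[0,0,0.25],[0,0,0.07],[0,0,0],[0,0,0],[0,0,0],[0,0,0]],"rotation":[[0,0,0],[0,0,0],[0,0,0],[0,0,0],[0,0,0],[0,0,0],[0,0,0],[0,0,0]],"fingers":[-1,-1,-1,-1,-1,1,1,1]}' 8
python3 -m creep '{"delta_pos":[[0,0,0],[0,0,0],[0,0,0],[0,0,0],[0,0,0],[0,0,0],[0,0,0],[0,0,0]],"rotation":[[0,0,0],[0,0,0],[0,0,0],[0,0,0],[0,0,0],[0,0,0],[0,0,0],[0,0,0]],"fingers":[1,1,1,1,1,1,1,1]}'
python3 -m creep '{"delta_pos":[[0,0,0],[0,0,0],[0,0,0],[0,0,0],[0,0,0],[0,0,0],[0,0,0],[0,0,0]],"rotation":[[0,0,0],[0,0,0],[0,0,0],[0,0,1],[0,0,1],[0,0,1],[0,0,1],[0,0,1]],"fingers":[0,0,0,0,0,0,0,0]}' 12
python3 -m creep '{"delta_pos":[[0,0,0],[0,0,0],[0,0,0],[0,0,0],[0,0,0],[0,0,0],[0,0,0],[0,0,0]],"rotation":[[0,0,1],[0,0,1],[0,0,1],[0,0,1],[0,0,1],[0,0,1],[0,0,1],[0,0,1]],"fingers":[0,0,0,0,0,0,0,0]}'
python3 -m creep '{"delta_pos":[[0,0,0],[0,0,0],[0,0,0],[0,0,0],[0,0,0],[0,0,0],[0,0,0],[0,0,0]],"rotation":[[0,0,1],[0,0,1],[0,0,0],[0,0,0],[0,0,0],[0,0,0],[0,0,0],[0,0,0]],"fingers":[0,0,0,0,1,1,1,1]}'
python3 -m creep '{"delta_pos":[[0,0,0],[0,0,0],[0,0,0],[0,0,0],[0,0,0],[0,0,0],[0,0,0],[0,0,0]],"rotation":[[0,0,0],[0,0,0],[0,0,0],[0,0,0],[0,0,0],[0,0,0],[0,0,0],[0,0,0]],"fingers":[1,1,1,1,1,1,1,1]}'
```

```text
time_s: 40.25
eef_pos: [0.3693, -0.3068, 0.0197]
orientation: [0.0, 1.0, -0.001, 0.001]
ft_force: [-0.4, -0.3, 0.4]
grip_width: 0.0714
gripper_force: 0.0
time_s: 40.92
eef_pos: [0.3687, -0.3063, 0.0183]
orientation: [0.0, 1.0, -0.0, -0.0]
ft_force: [-0.9, 0.2, 0.7]
grip_width: 0.0221
gripper_force: 8.0
time_s: 41.58
eef_pos: [0.3687, -0.3062, 0.0183]
orientation: [0.261, 0.965, -0.0, -0.0]
ft_force: [0.1, -0.1, 1.2]
grip_width: 0.0443
gripper_force: 0.0
time_s: 42.25
eef_pos: [0.3687, -0.3062, 0.0183]
orientation: [0.631, 0.775, -0.0, -0.0]
ft_force: [0.4, -0.2, -0.1]
grip_width: 0.0442
gripper_force: 0.0
time_s: 42.92
eef_pos: [0.3687, -0.3062, 0.0184]
orientation: [0.707, 0.707, -0.0, -0.0]
ft_force: [0.9, 0.2, -0.4]
grip_width: 0.022
gripper_force: 12.0
time_s: 43.58
eef_pos: [0.3687, -0.3062, 0.0183]
orientation: [0.707, 0.707, -0.0, -0.0]
ft_force: [-0.4, 1.2, -0.9]
grip_width: 0.0218
gripper_force: 12.0
```

```bash
python3 -m creep '{"delta_pos":[[0,0,-0.5],[0,0,-0.9],[0,0,-0.9],[0,0,-0.9],[0,0,-0.9],[0,0,-0.9],[0,0,-0.25],[0.4,0.44,0]],"rotation":[[0,0,0],[0,0,0],[0,0,0],[0,0,0],[0,0,0],[0,0,0],[0,0,0],[0,0,0]],"fingers":[1,1,1,1,1,1,1,1]}'
python3 -m creep '{"delta_pos":[[0.82,0.91,0],[0.82,0.91,0],[0.82,0.91,0],[0.82,0.91,0],[0.82,0.91,0],[0.82,0.91,0],[0.82,0.91,0],[0.82,0.91,0]],"rotation":[[0,0,0],[0,0,0],[0,0,0],[0,0,0],[0,0,0],[0,0,0],[0,0,0],[0,0,0]],"fingers":[1,1,1,1,1,1,1,1]}'
python3 -m creep '{"delta_pos":[[0.82,0.91,0],[0.49,0.52,0],[0,0,0],[0,0,0],[0,0,0],[0,0,0],[0,0,0],[0,0,0]],"rotation":[[0,0,0],[0,0,0],[0,0,0],[0,0,0],[0,0,0],[0,0,0],[0,0,0],[0,0,0]],"fingers":[1,1,1,1,1,1,1,1]}'
```

```text
time_s: 44.25
eef_pos: [0.3817, -0.2963, 0.1787]
orientation: [0.708, 0.706, -0.001, 0.003]
ft_force: [-0.7, 0.2, -0.3]
grip_width: 0.0215
gripper_force: 12.0
time_s: 44.92
eef_pos: [0.6012, -0.0958, 0.1741]
orientation: [0.707, 0.707, -0.0, -0.001]
ft_force: [0.3, -0.2, -0.5]
grip_width: 0.0218
gripper_force: 12.0
time_s: 45.58
eef_pos: [0.6427, -0.0591, 0.1762]
orientation: [0.708, 0.707, 0.0, 0.0]
ft_force: [0.1, 1.0, -0.7]
grip_width: 0.0218
gripper_force: 12.0
```

```bash
python3 -m creep '{"delta_pos":[[0.02,0.01,0.5],[0,0,0.5],[0,0,0.25],[0,0,0.05],[0,0,0],[0,0,0],[0,0,0],[0,0,0]],"rotation":[[0,0,0],[0,0,0],[0,0,0],[0,0,0],[0,0,0],[0,0,0],[0,0,0],[0,0,0]],"fingers":[1,1,1,1,1,1,1,1]}'
```

```text
time_s: 46.25
eef_pos: [0.6439, -0.0576, 0.138]
orientation: [0.707, 0.707, 0.001, 0.001]
ft_force: [-0.1, -0.2, -0.7]
grip_width: 0.0217
gripper_force: 12.0
```

```bash
python3 -m creep '{"delta_pos":[[-0.01,-0.02,0.05],[0,0,0.05],[0,0,0.05],[0,0,0.05],[0,0,0.05],[0,0,0.05],[0,0,0],[0,0,0]],"rotation":[[0,0,0],[0,0,0],[0,0,0],[0,0,0],[0,0,0],[0,0,0],[0,0,0],[0,0,0]],"fingers":[1,1,1,1,1,1,1,1]}'
python3 -m creep '{"delta_pos":[[0,0,0.05],[0,0,0.05],[0,0,0.05],[0,0,0.05],[0,0,0],[0,0,0],[0,0,0],[0,0,0]],"rotation":[[0,0,0],[0,0,0],[0,0,0],[0,0,0],[0,0,0],[0,0,0],[0,0,0],[0,0,0]],"fingers":[1,1,1,1,1,1,1,1]}'
```

```text
time_s: 46.92
eef_pos: [0.6428, -0.0578, 0.1276]
orientation: [0.707, 0.707, -0.0, -0.0]
ft_force: [-0.1, -0.1, -0.1]
grip_width: 0.0216
gripper_force: 12.0
time_s: 47.58
eef_pos: [0.6431, -0.0578, 0.1234]
orientation: [0.707, 0.707, 0.0, 0.001]
ft_force: [-1.1, -0.0, 4.9]
grip_width: 0.0218
gripper_force: 12.0
```

Seated: TCP height 0.1234 against 0.1233 expected, with contact force. Now I'll release, retreat and check.

```bash
python3 -m creep '{"delta_pos":[[0,0,0],[0,0,0],[0,0,0],[0,0,0],[0,0,-0.4],[0,0,-0.8],[0,0,-0.8],[0,0,-0.8]],"rotation":[[0,0,0],[0,0,0],[0,0,0],[0,0,0],[0,0,0],[0,0,0],[0,0,0],[0,0,0]],"fingers":[0,0,0,0,0,0,0,0]}'
python3 -m creep '{"delta_pos":[[-0.5,-0.7,0],[-0.5,-0.9,0],[-0.5,-0.9,0],[-0.5,-0.9,0],[-0.5,-0.9,0],[-0.5,-0.9,0],[0,0,0],[0,0,0]],"rotation":[[0,0,0],[0,0,0],[0,0,0],[0,0,0],[0,0,0],[0,0,0],[0,0,0],[0,0,0]],"fingers":[0,0,0,0,0,0,0,0]}'
python3 - <<'E'
from h import *
from rig import env
for n in ["top","scene"]:
    c=env.camera_params(n); p,d=env.capture(n); W=world(d,c)
    if n=="scene": cv2.imwrite("pics/s2.png",cv2.resize(p[120:280,220:450],None,fx=3,fy=3)[:,:,::-1])
    for k,g,z in [("lw knob",(.605,.168),.125),("lw flange",(.605,.168),.101),("can",(.6235,.0555),.1),("ln knob",(.643,-.058),.145),("ln flange",(.643,-.058),.121)]:
        m=(np.hypot(W[...,0]-g[0],W[...,1]-g[1])<.045)&(abs(W[...,2]-z)<.004); q=W[m][:,:2].astype(np.float32)
        if len(q)>5:
            (x,y),r=cv2.minEnclosingCircle(q.reshape(-1,1,2)); print(n,k,len(q),round(x,4),round(y,4),round(r*1e3,1),round(float(np.median(W[m][:,2])),4))
E
```

```text
time_s: 48.25
eef_pos: [0.6427, -0.0578, 0.2073]
orientation: [0.707, 0.707, -0.0, -0.0]
ft_force: [-0.5, -0.7, -0.4]
grip_width: 0.0438
gripper_force: 0.0
time_s: 48.92
eef_pos: [0.4864, -0.1485, 0.2073]
orientation: [0.708, 0.706, 0.001, 0.001]
ft_force: [0.1, 0.0, -0.6]
grip_width: 0.0439
gripper_force: 0.0
top lw knob 58 0.6056 0.1679 11.0 0.1244
top lw flange 358 0.6064 0.1675 30.9 0.1006
top can 288 0.6236 0.0542 25.4 0.0994
top ln knob 53 0.6434 -0.0586 10.7 0.144
top ln flange 250 0.6425 -0.059 26.4 0.121
scene lw knob 51 0.6066 0.1667 12.3 0.1243
scene lw flange 283 0.6061 0.165 32.2 0.1004
scene can 293 0.6222 0.0548 27.5 0.0996
scene ln knob 75 0.6439 -0.059 11.3 0.1445
scene ln flange 282 0.6428 -0.06 27.2 0.1207
```

View pics/s2.png

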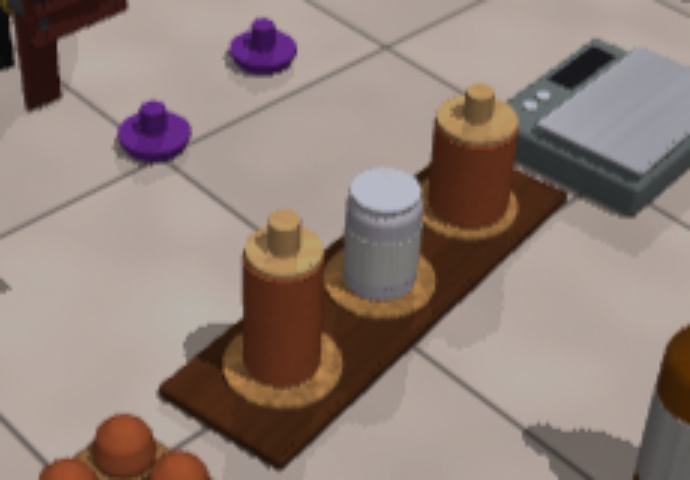

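The crop shows the narrow jar (283,310), can (383,240) and wide jar (473,160) upright on their mats. Both lids are seated: flange and knob heights match home to about 1 mm, and the purple lids are untouched.

```bash
python3 -c "
from rig import env
print(env.finish_job())"
```

```text
the job is handed in; nothing more can be done
None
```

The job is handed in at about 49 s of the 104 s limit: the last camera check showed the wide jar, can and narrow jar upright within about 3 mm of their mat centres, wide jar next to the scale, and both lids fully home. The interface gave no verdict.

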